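Lay the bangle tube in its cradle and chock it

ROBOT

A 6-joint arm with a two-finger parallel gripper is mounted at the origin on the work surface. World frame = base frame: x ahead of the robot, y to its left, z up, the work surface at z = 0. Lengths are in m, angles in rad, forces in N, time in s.
With the tool pointing down it reaches from about 0.425 to 0.95 m from the base axis. Payload 14.7 kg.
Tool frame: the origin (TCP) lies at the very end of the fingers, on their centre line; the grasp point (between the pads) lies grip_depth behind it (grip_depth is the distance from the TCP to the grasp point, in m); z points along the fingers, y is the line along which they close (so a half turn about z gives the same grasp; the last joint's range is limited). The gripper opens to 85 mm and grips with 20 to 120 N. Pads are 22 mm wide; open, the fingers measure 114 mm over their backs; the gripper's body (76 mm by 85 mm) begins 54 mm behind the grasp point. The pads swing forward as they close: fully open they stand 13 mm farther back than shut.
Start: joints at [1.07, 0.48, 1.596, -0, 1.065, -0.047], TCP at [0.285, 0.584, 0.231] pointing down, gripper open.
Joint ranges: [-2.75, 2.75], [-0.82, 2.05], [0.23, 2.67], [-1.56, 4.7], [0.09, 2.69], [-2.92, 2.92]. Speed limits (rad/s): [1.89, 1.89, 2.39, 3.01, 3.01, 3.01].

INTERFACE

Orientations are given as a unit quaternion [x, y, z, w].
In Python, from cell import * gives the robot as it stands.
- The arm moves only by the tool arm_command, never from a script. Its argument "increments" is a list of rows, each an object of numbers: "tx", "ty", "tz": the shift along the tool's x, y, z scaled (see below); "ax", "ay", "az": the turn, a rotation vector about the tool's x, y, z scaled (see below). In form: [{"tx": .., "ty": .., "tz": .., "ax": .., "ay": .., "az": ..}, ...]. A call has 1 to 20 rows; each row shifts and turns the commanded pose from where the row before left it, along the tool's axes as they then stand; what a row does not reach is not made up. The controller multiplies each number of a shift by 0.03 m and each number of a turn by 4 degrees. A row lasts 1/10 s, in which the tool goes at most 50 mm and 8.59 degrees, less where a joint would pass 70% of its speed; a pose out of reach is approached as far as the arm can. A call with a number of a shift or a turn outside -1 to 1 is refused whole. A call with a gripper value outside its range is refused whole. "jaw" is the closure, from -1 (fully open) to 1 (shut), set as the call begins (left out, the last holds). The fingers move at their own pace and stop on an object; the grip force is fixed at half the most. Time passes only in rows, so rows that do not move let the fingers close. It gives the time, the measured TCP pose, the force, the opening and the grip force at its end, in the units of the state.
- sense(): the state, without advancing time (a new reading comes with each control period).
- snapshot(name): name is "side" or "top" or "wrist"; returns (picture, depth): 400x640x3 uint8, red, green, blue; 400x640 float32, m along the optical axis (not along the pixel's ray), 0 where there is no reading.
- camera_info(name): a dict with "fov_y" (degrees; the focal length in pixels is half the picture's height over the tangent of half this angle, whatever the lens; pixels are square), "cx", "cy" (the principal point, pixels), "rvec" (rotation vector, rad) and "tvec" (3), from world to camera coordinates, as OpenCV has them; the wrist camera has in their place "mount" (4x4, takes a point from camera to tool coordinates, whose origin is the TCP and whose axes are the flange's). Camera axes: x right, y down, z forward; pixel columns grow to the right and rows downward; lengths in m; the calibration is good to about 2 mm. A picture is of the moment at which its call begins: read the wrist's pose just before it. camera_info takes no time and is no camera call.
- finish_job(): hands the job in; it is judged then, once.
The state is a dict: "t": time; "joints": joint angles; "qd": joint speeds; "tau": joint torques, N m; "position": TCP position; "ee_rot": TCP orientation; "wrist_force": force on the tool from outside, world axes, zero at the start; "moment": the same for the moment, N m; "gripper_width": opening from 0.0 (shut) to 1.0 (fully open); "gripper_force": force on a finger pad.
Only numpy, scipy, OpenCV 4.12 (cv2) and the standard library are available. Lean on these libraries where they do the work, as an engineer would, in place of code of your own. Each camera call takes 0.05 s, during which the arm holds its last target. There are 200 camera calls.

TASK

Take the thick brass tube from the dark rack and lay it across the two V-cradles of the pale wooden rest, centred lengthways, without dropping it. Then stand the tall wooden wedge, narrow end down, on the deck of the rest in the slot between the tube and the low fence, about half-way along, its upright end faces square to the tube, so that the tube cannot roll out. Leave the thin tube on the rack.

Things in the scene. Friction and masses are not known exactly. Their poses are not given: they have to be found in the camera images.
- tube_mid (a point): Middle, on the axis, of the thick brass tube: 36 mm diameter, 200 mm long along this frame's y, about 0.36 kg. It starts level in one of the two pairs of notches of a dark rack, axis 39 mm above the bench; the rack's bearers (18 mm thick, 32 mm high) cross it 60 mm either side of its middle, and between them is only the rack's 6 mm base.
- thin_tube_mid (a point): Middle of the thin brass tube, 22 mm diameter, 200 mm long along this frame's y, in the rack's other notches 90 mm beside the thick one, axis 30 mm above the bench. It stays there.
- rest: Pale fixed rest; origin under its centre, on the bench, z up. Deck 130 (x) x 170 (y), top z=12 (all mm). V-cradles 20 thick at y=-68 and 68: -x side steep, to z=60; +x side gentle, to x=-10, z=45. Thick tube home: along y, axis x=-35, z=52. Fence on the +x edge: inner face x=39, 14 thick, top z=42. Wedge slot, tube to fence, is 56 wide: middle x=11, y=0; standing wedge's centre z=42.
- chock_mid (a point): Centre, half-way up, of the chock, a pale wooden wedge standing on its narrow end on the bench: 60 mm tall, 56 mm long along its y, 54 mm wide along x at the top tapering to 26 mm at the foot, z up, about 0.1 kg. Grip it by its two upright, parallel end faces, 56 mm apart along y. Either way round is the same. The low flat block (18 mm) near it is not it.
Mind the look-alikes: they are no part of the job. What is meant by the part that bears chock_mid is not purple or turquoise, and is the larger of those in its own colour.

How it is judged:
On the way, in this order (a step that is already met when the one before it is completed fails the run):
1. the thick tube lies home in both V-cradles (x of tube_mid in the frame of rest between -0.047 and -0.023 m and y of tube_mid in the frame of rest between -0.025 and 0.025 m and z of tube_mid in the frame of rest between 0.042 and 0.062 m and angle between the y axis of tube_mid and the y axis of rest, either way round below 0.175 rad), for 0.2 s.
2. the wedge stands on the deck in the slot (x of chock_mid in the frame of rest between 0.001 and 0.021 m and y of chock_mid in the frame of rest between -0.03 and 0.03 m and z of chock_mid in the frame of rest between 0.032 and 0.052 m and angle between chock_mid's own z axis and vertical below 0.262 rad and angle between the y axis of chock_mid and the y axis of rest, either way round below 0.35 rad), for 0.2 s.
At the end, for the whole second after the job is handed in: Thick tube home in both V-cradles (10 mm in height, 12 mm sideways, 25 mm lengthways, 10 degrees); wedge narrow end down on the deck in the slot (10 mm sideways and in height, 30 mm lengthways, upright to 15 and turned to 20 degrees); both released and at rest (all of step 1 and all of step 2); the robot touches nothing.
It fails at once if the thin tube is moved more than 40 mm (distance of thin_tube_mid from where it was at the start of the episode above 0.04 m).
It fails at once if the thick tube is dropped (falls freely more than about 25 mm) (linear speed of tube above 0.7 m/s and contact force between the fingers and tube below 0.05 N).
It also fails if it takes over 56 s, if anything falls off the work surface, if the arm or the gripper's body presses on something with over 40 N, if the wrist force passes 120 N, or if a joint passes its speed limit or range.

## Working session

There is one attempt and no reset: what is moved stays moved. The work goes in short steps, Python scripts to look and compute and a tool call to move; the robot and the scene stay as the last step left them, time stands still between calls to the robot, and variables do not carry over. Pictures are saved under pics/ and viewed, at most 10 in all, crops included, and the job is handed in when it is done.

Besides the shell and the picture viewer there is one more tool, called after "Request:" as name([rows], argument=value, ...), one row to a line, values as JSON. arm_command: Moves the arm, as the interface text tells. Its arguments: {"type":"object","properties":{"increments":{"type":"array","items":{"type":"object","properties":{"tx":{"type":"number"},"ty":{"type":"number"},"tz":{"type":"number"},"ax":{"type":"number"},"ay":{"type":"number"},"az":{"type":"number"}}}},"jaw":{"type":"number"}},"required":["increments"]}

```bash
ls; mkdir -p pics
cat > h.py <<'E'
from cell import *
import numpy as np, cv2
from scipy.spatial.transform import Rotation as R
def cloud(name):
    s=sense(); p,d=snapshot(name); c=camera_info(name)
    f=200/np.tan(np.radians(c['fov_y'])/2)
    v,u=np.mgrid[0:400,0:640]
    P=np.stack([(u-c['cx'])/f*d,(v-c['cy'])/f*d,d],-1)
    if 'rvec' in c:
        Rm=cv2.Rodrigues(np.array(c['rvec'],float))[0]; W=(P-np.array(c['tvec']).ravel())@Rm
    else:
        M=np.array(c['mount']); T=R.from_quat(s['ee_rot']).as_matrix()
        W=(P@M[:3,:3].T+M[:3,3])@T.T+np.array(s['position'])
    W[d==0]=np.nan
    return p,d,W
E
python3 - <<'E'
from h import *
s=sense();print(s)
for n in('top','side'):
    print(n,camera_info(n))
    p,d,W=cloud(n); cv2.imwrite(f'pics/{n}.png',p[:,:,::-1]); np.savez(f'{n}.npz',p=p,d=d,W=W); print((d==0).mean())
E
```

```text
pics
{'t': 0.0, 'joints': array([ 1.07038379e+00,  4.80829434e-01,  1.59688679e+00,  3.00830355e-05,
        1.06510065e+00, -4.65729752e-02]), 'qd': array([-0.00118495,  0.00110471,  0.00061349, -0.00024706, -0.0005701 ,
        0.00137868]), 'tau': array([ 2.77622297e-03, -9.50676441e+01, -4.30160201e+01, -1.63887366e-04,
        1.26948472e-02,  5.97344467e-07]), 'position': array([0.28472691, 0.58385181, 0.23066914]), 'ee_rot': array([ 2.24984408e-01,  9.74362172e-01, -5.85803907e-04, -1.77993129e-04]), 'wrist_force': array([-0.26534939,  0.51154245,  0.24537181]), 'moment': array([-0.02788866, -0.01587945, -0.01343292]), 'gripper_force': 0.0, 'gripper_width': 0.9990222825316557}
top {'fov_y': 56.953837674986886, 'cx': 322.8550722774265, 'cy': 198.0760052336884, 'rvec': array([ 2.09100882, -2.12858145,  0.1748609 ]), 'tvec': array([0.0256395 , 0.51608882, 0.78020126])}
0.00408984375
side {'fov_y': 52.198758978715226, 'cx': 317.8795626024971, 'cy': 196.05988037845714, 'rvec': array([ 0.83149446, -2.25019805,  1.39879786]), 'tvec': array([0.40161241, 0.21787308, 0.49481872])}
0.00396875
```

View pics/top.png

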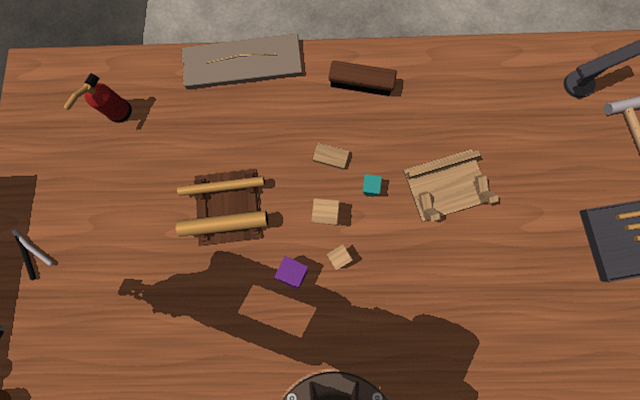

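View pics/side.png

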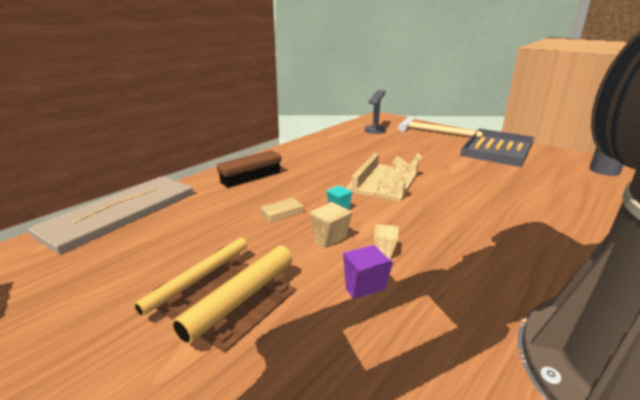

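The top view shows the thick tube at about (222,223), the thin tube at (221,186), the rest at (450,187) with its fence at the top edge, and the chock at (325,211). A small look-alike is at (341,257) and the flat block is at (331,155). The side view agrees.

Run:
```python
from h import *
z=np.load('top.npz');W=z['W'];p=z['p'].astype(int)
def box(u0,u1,v0,v1,zl,zh):
    w=W[v0:v1,u0:u1].reshape(-1,3); return w[(w[:,2]>zl)&(w[:,2]<zh)]
def rect(n,q):
    r=cv2.minAreaRect((q[:,:2]*1000).astype(np.float32)); print(n,len(q),np.round(r[0],1),np.round(r[1],1),round(r[2],1),'z',np.round(np.percentile(q[:,2],[5,50,95])*1000,1))
q=W[280:290,400:480].reshape(-1,3);print('bench z',np.nanmedian(q[:,2]), 'bench', np.nanmedian(W[300:310,100:110,2]))
rect('thick',box(165,285,205,245,.042,.08))
rect('thin',box(165,285,170,203,.033,.08))
rect('chock',box(305,350,190,232,.055,.08))
rect('chockall',box(305,350,190,232,.01,.08))
rect('small',box(322,362,238,275,.01,.1))
rect('flat',box(305,357,138,172,.01,.1))
rect('deck',box(400,505,145,225,.008,.016))
rect('all',box(400,505,145,225,.008,.1))
rect('fence',box(400,490,145,185,.036,.05))
rect('cr1',box(412,445,185,225,.025,.1))
rect('cr2',box(468,502,170,210,.025,.1))
# height map picture of the rest
c=W[140:230,395:510,2]; c=np.nan_to_num(c)
im=cv2.applyColorMap((np.clip(c/.065,0,1)*255).astype(np.uint8),cv2.COLORMAP_JET)
cv2.imwrite('pics/rest.png',np.hstack([cv2.resize(im,None,fx=3.4,fy=3.4,interpolation=0),cv2.resize(p[140:230,395:510,::-1].astype(np.uint8),None,fx=3.4,fy=3.4)]))
```

```text
bench z 2.2468546998570502e-05 bench -0.00024202891317480593
thick 1398 [464.  245.4] [ 36.  200.9] 5.7 z [45.6 54.7 58.5]
thin 738 [550.2 254.9] [ 30.5 200.5] 4.3 z [34.2 38.6 42. ]
chock 613 [484.3  13.1] [55.8 53.6] 83.4 z [57.8 60.  62.3]
chockall 614 [484.2  13.1] [55.9 53.5] 83.2 z [57.8 60.  62.3]
small 355 [384.8 -16. ] [40.1 41.7] 29.9 z [43.  45.1 47.1]
flat 625 [626.6  -2.1] [80.1 45.7] 72.1 z [14.7 17.8 20.4]
deck 2769 [ 549.8 -274. ] [130.1 171.6] 15.9 z [ 9.6 12.  14.4]
all 4111 [ 546.2 -275.1] [137.7 171.6] 16.0 z [ 9.9 13.  45.3]
fence 553 [ 569.5 -266.1] [ 80.  169.2] 9.6 z [37.9 41.8 44.5]
cr1 326 [ 495.1 -219.5] [70.2 21.3] 15.9 z [27.8 39.6 59.3]
cr2 349 [ 532.2 -349.8] [69.5 22.3] 16.0 z [28.4 39.3 58.7]
```

View pics/rest.png

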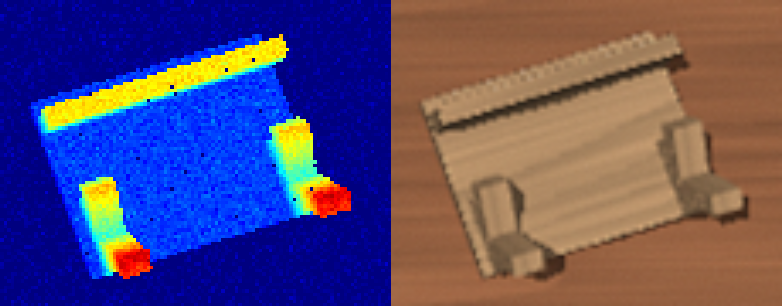

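```bash
cat >> h.py <<'E'
def go(x,y,ztcp,yaw):
    """numbers for: turn (deg of tool y axis in world) then shift, in rows' units x count"""
    s=sense(); T=R.from_quat(s['ee_rot']).as_matrix(); p=np.array(s['position'])
    cur=np.degrees(np.arctan2(T[1,1],T[0,1])); t=np.radians(yaw)
    N=np.array([[np.sin(t),np.cos(t),0],[-np.cos(t),np.sin(t),0],[0,0,-1.]]).T
    N=np.column_stack([np.cross([np.cos(t),np.sin(t),0],[0,0,-1]),[np.cos(t),np.sin(t),0],[0,0,-1]])
    rv=np.degrees(R.from_matrix(T.T@N).as_rotvec())/4
    D=(np.array([x,y,ztcp])-p)
    print('t',s['t'],'pos',p.round(4),'yaw',cur.round(2),'az-units',rv.round(2),'shift after turn (units)',(N.T@D/.03).round(2),'now-axes',(T.T@D/.03).round(2))
E
python3 - <<'E'
from h import *
import cell
try: print('grip_depth',grip_depth)
except Exception as e: print(e,[n for n in dir(cell) if n[0]!='_'])
z=np.load('side.npz');W=z['W']
m=(abs(W[...,0]-.484)<.045)&(abs(W[...,1]-.013)<.045)&(W[...,2]>.008)&(W[...,2]<.054)
q=W[m];print(len(q))
a=np.radians(-6.6);c=(q-[.4842,.0131,0]);X=c[:,0]*np.cos(a)+c[:,1]*np.sin(a);Y=-c[:,0]*np.sin(a)+c[:,1]*np.cos(a)
for k,(A,B) in enumerate(((X,Y),(Y,X))):
    for zl in (.01,.02,.03,.04):
        s=(c[:,2]>zl)&(c[:,2]<zl+.01); print('XY'[k],zl,np.percentile(A[s],[3,20,50,80,97]).round(4))
go(.464,.2454,.15,5.7)
E
```

```text
grip_depth 0.0187
715
X 0.01 [-0.0166 -0.0158 -0.0143  0.0018  0.0162]
X 0.02 [-0.0186 -0.0178 -0.0162  0.0035  0.0177]
X 0.03 [-0.0213 -0.02   -0.0184  0.0044  0.0202]
X 0.04 [-0.0234 -0.0224 -0.0209  0.0048  0.0212]
Y 0.01 [-0.0236 -0.0052  0.024   0.0298  0.0309]
Y 0.02 [-0.0227 -0.0058  0.0247  0.0298  0.0307]
Y 0.03 [-0.023  -0.0043  0.027   0.03    0.031 ]
Y 0.04 [-0.022  -0.0011  0.0285  0.0298  0.0305]
t 0.1 pos [0.2847 0.5839 0.2307] yaw 64.0 az-units [-2.000e-02  1.000e-02  1.457e+01] shift after turn (units) [-11.82   4.83   2.69] now-axes [-10.32  -7.52   2.7 ]
```

Request:
arm_command([
  {"az": 0.971, "tz": 0.18},
  {"az": 0.971, "tz": 0.18},
  {"az": 0.971, "tz": 0.18},
  {"az": 0.971, "tz": 0.18},
  {"az": 0.971, "tz": 0.18},
  {"az": 0.971, "tz": 0.18},
  {"az": 0.971, "tz": 0.18},
  {"az": 0.971, "tz": 0.18},
  {"az": 0.971, "tz": 0.18},
  {"az": 0.971, "tz": 0.18},
  {"az": 0.971, "tz": 0.18},
  {"az": 0.971, "tz": 0.18},
  {"az": 0.971, "tz": 0.18},
  {"az": 0.971, "tz": 0.18},
  {"az": 0.971, "tz": 0.18},
], jaw=-1)

```text
validation failed for argument at $.in...
```

Request:
arm_command([
  {"tx": -0.985, "ty": 0.403},
  {"tx": -0.985, "ty": 0.403},
  {"tx": -0.985, "ty": 0.403},
  {"tx": -0.985, "ty": 0.403},
  {"tx": -0.985, "ty": 0.403},
  {"tx": -0.985, "ty": 0.403},
  {"tx": -0.985, "ty": 0.403},
  {"tx": -0.985, "ty": 0.403},
  {"tx": -0.985, "ty": 0.403},
  {"tx": -0.985, "ty": 0.403},
  {"tx": -0.985, "ty": 0.403},
  {"tx": -0.985, "ty": 0.403},
  {},
  {},
])

```text
validation failed for argument at $.in...
```

Run:
```python
from h import *
go(.464,.2454,.02,5.7)
p,d,W=cloud('wrist'); cv2.imwrite('pics/w1.png',p[:,:,::-1])
hsv=cv2.cvtColor(p,cv2.COLOR_RGB2HSV)
m=(W[...,2]>.042)&(W[...,2]<.07)&(abs(W[...,0]-.464)<.04)
q=W[m]; r=cv2.minAreaRect((q[:,:2]*1000).astype(np.float32)); print(len(q),r,q.min(0),q.max(0))
```

```text
t 0.1 pos [0.2847 0.5839 0.2307] yaw 64.0 az-units [-2.000e-02  1.000e-02  1.457e+01] shift after turn (units) [-11.82   4.83   7.02] now-axes [-10.32  -7.51   7.03]
873 ((465.6720886230469, 221.92898559570312), (33.89405822753906, 86.59066009521484), 6.5045294761657715) [0.44589915 0.17762013 0.04202788] [0.48177093 0.26429912 0.05890754]
```

View pics/w1.png

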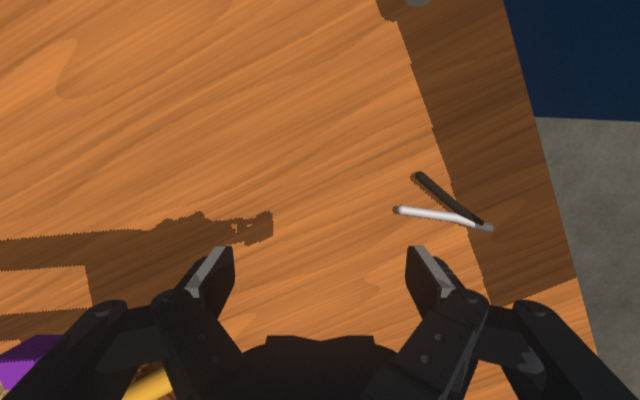

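The moves were refused, so this wrist view is still from the start pose and only shows bench, with the thick tube just visible at (150,385). I'll retry with all six numbers in each row.

Request:
arm_command([
  {"tx": 0, "ty": 0, "tz": 0.18, "ax": 0, "ay": 0, "az": 0.971},
  {"tx": 0, "ty": 0, "tz": 0.18, "ax": 0, "ay": 0, "az": 0.971},
  {"tx": 0, "ty": 0, "tz": 0.18, "ax": 0, "ay": 0, "az": 0.971},
  {"tx": 0, "ty": 0, "tz": 0.18, "ax": 0, "ay": 0, "az": 0.971},
  {"tx": 0, "ty": 0, "tz": 0.18, "ax": 0, "ay": 0, "az": 0.971},
  {"tx": 0, "ty": 0, "tz": 0.18, "ax": 0, "ay": 0, "az": 0.971},
  {"tx": 0, "ty": 0, "tz": 0.18, "ax": 0, "ay": 0, "az": 0.971},
  {"tx": 0, "ty": 0, "tz": 0.18, "ax": 0, "ay": 0, "az": 0.971},
  {"tx": 0, "ty": 0, "tz": 0.18, "ax": 0, "ay": 0, "az": 0.971},
  {"tx": 0, "ty": 0, "tz": 0.18, "ax": 0, "ay": 0, "az": 0.971},
  {"tx": 0, "ty": 0, "tz": 0.18, "ax": 0, "ay": 0, "az": 0.971},
  {"tx": 0, "ty": 0, "tz": 0.18, "ax": 0, "ay": 0, "az": 0.971},
  {"tx": 0, "ty": 0, "tz": 0.18, "ax": 0, "ay": 0, "az": 0.971},
  {"tx": 0, "ty": 0, "tz": 0.18, "ax": 0, "ay": 0, "az": 0.971},
  {"tx": 0, "ty": 0, "tz": 0.18, "ax": 0, "ay": 0, "az": 0.971},
], jaw=-1)

```text
t: 1.65
position: [0.2848, 0.584, 0.1498]
ee_rot: [0.672, 0.741, -0.0, 0.0]
wrist_force: [0.1, 0.7, -0.0]
gripper_width: 1.003
gripper_force: 0.0
```

Request:
arm_command([
  {"tx": -0.985, "ty": 0.403, "tz": 0, "ax": 0, "ay": 0, "az": 0},
  {"tx": -0.985, "ty": 0.403, "tz": 0, "ax": 0, "ay": 0, "az": 0},
  {"tx": -0.985, "ty": 0.403, "tz": 0, "ax": 0, "ay": 0, "az": 0},
  {"tx": -0.985, "ty": 0.403, "tz": 0, "ax": 0, "ay": 0, "az": 0},
  {"tx": -0.985, "ty": 0.403, "tz": 0, "ax": 0, "ay": 0, "az": 0},
  {"tx": -0.985, "ty": 0.403, "tz": 0, "ax": 0, "ay": 0, "az": 0},
  {"tx": -0.985, "ty": 0.403, "tz": 0, "ax": 0, "ay": 0, "az": 0},
  {"tx": -0.985, "ty": 0.403, "tz": 0, "ax": 0, "ay": 0, "az": 0},
  {"tx": -0.985, "ty": 0.403, "tz": 0, "ax": 0, "ay": 0, "az": 0},
  {"tx": -0.985, "ty": 0.403, "tz": 0, "ax": 0, "ay": 0, "az": 0},
  {"tx": -0.985, "ty": 0.403, "tz": 0, "ax": 0, "ay": 0, "az": 0},
  {"tx": -0.985, "ty": 0.403, "tz": 0, "ax": 0, "ay": 0, "az": 0},
  {"tx": 0, "ty": 0, "tz": 0, "ax": 0, "ay": 0, "az": 0},
  {"tx": 0, "ty": 0, "tz": 0, "ax": 0, "ay": 0, "az": 0},
])

```text
t: 3.05
position: [0.4649, 0.2454, 0.1502]
ee_rot: [0.672, 0.741, -0.0, -0.0]
wrist_force: [0.1, 0.6, -0.3]
gripper_width: 0.998
gripper_force: 0.0
```

Run:
```python
from h import *
go(.464,.2454,.02,5.7)
p,d,W=cloud('wrist'); cv2.imwrite('pics/w2.png',p[:,:,::-1])
m=(W[...,2]>.042)&(W[...,2]<.07)&(abs(W[...,0]-.464)<.035)
q=W[m]; r=cv2.minAreaRect((q[:,:2]*1000).astype(np.float32)); print(len(q),r,q.min(0),q.max(0))
```

```text
t 3.05 pos [0.4649 0.2454 0.1502] yaw 5.63 az-units [-0.   -0.   -0.02] shift after turn (units) [ 0.   -0.03  4.34] now-axes [ 0.   -0.03  4.34]
9052 ((464.6123962402344, 245.4244842529297), (35.44581604003906, 201.33229064941406), 5.803597927093506) [0.43781325 0.14426721 0.04206532] [0.49192914 0.34672559 0.05952861]
```

View pics/w2.png

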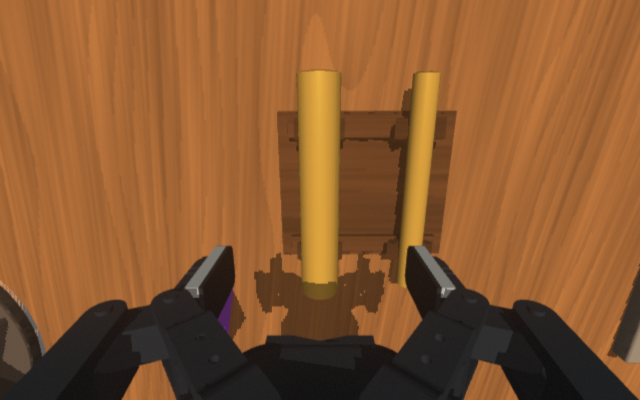

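The thick tube runs from (319,70) to (319,295), centred between the fingers with the thin tube to the right at about (418,180). I'll go down and grip.

Request:
arm_command([
  {"tx": 0, "ty": -0.02, "tz": 0.7, "ax": 0, "ay": 0, "az": 0},
  {"tx": 0, "ty": 0, "tz": 0.7, "ax": 0, "ay": 0, "az": 0},
  {"tx": 0, "ty": 0, "tz": 0.7, "ax": 0, "ay": 0, "az": 0},
  {"tx": 0, "ty": 0, "tz": 0.7, "ax": 0, "ay": 0, "az": 0},
  {"tx": 0, "ty": 0, "tz": 0.7, "ax": 0, "ay": 0, "az": 0},
  {"tx": 0, "ty": 0, "tz": 0.5, "ax": 0, "ay": 0, "az": 0},
  {"tx": 0, "ty": 0, "tz": 0.3, "ax": 0, "ay": 0, "az": 0},
  {"tx": 0, "ty": 0, "tz": 0, "ax": 0, "ay": 0, "az": 0},
  {"tx": 0, "ty": 0, "tz": 0, "ax": 0, "ay": 0, "az": 0},
])

```text
t: 4.0
position: [0.4641, 0.2463, 0.0216]
ee_rot: [0.671, 0.742, 0.0, 0.0]
wrist_force: [0.0, 0.3, 1.0]
gripper_width: 1.001
gripper_force: 0.0
```

Request:
arm_command([
  {"tx": 0, "ty": 0, "tz": 0, "ax": 0, "ay": 0, "az": 0},
  {"tx": 0, "ty": 0, "tz": 0, "ax": 0, "ay": 0, "az": 0},
  {"tx": 0, "ty": 0, "tz": 0, "ax": 0, "ay": 0, "az": 0},
  {"tx": 0, "ty": 0, "tz": 0, "ax": 0, "ay": 0, "az": 0},
  {"tx": 0, "ty": 0, "tz": 0, "ax": 0, "ay": 0, "az": 0},
  {"tx": 0, "ty": 0, "tz": 0, "ax": 0, "ay": 0, "az": 0},
  {"tx": 0, "ty": 0, "tz": 0, "ax": 0, "ay": 0, "az": 0},
  {"tx": 0, "ty": 0, "tz": 0, "ax": 0, "ay": 0, "az": 0},
  {"tx": 0, "ty": 0, "tz": 0, "ax": 0, "ay": 0, "az": 0},
  {"tx": 0, "ty": 0, "tz": 0, "ax": 0, "ay": 0, "az": 0},
], jaw=1)

```text
t: 5.0
position: [0.4644, 0.2459, 0.0219]
ee_rot: [0.671, 0.742, 0.0, 0.0]
wrist_force: [-2.0, -0.1, 11.1]
gripper_width: 0.405
gripper_force: 58.6
```

Request:
arm_command([
  {"tx": 0, "ty": 0, "tz": -0.3, "ax": 0, "ay": 0, "az": 0},
  {"tx": 0, "ty": 0, "tz": -0.6, "ax": 0, "ay": 0, "az": 0},
  {"tx": 0, "ty": 0, "tz": -0.7, "ax": 0, "ay": 0, "az": 0},
  {"tx": 0, "ty": 0, "tz": -0.7, "ax": 0, "ay": 0, "az": 0},
  {"tx": 0, "ty": 0, "tz": -0.7, "ax": 0, "ay": 0, "az": 0},
  {"tx": 0, "ty": 0, "tz": -0.7, "ax": 0, "ay": 0, "az": -0.5},
  {"tx": 0, "ty": 0, "tz": -0.3, "ax": 0, "ay": 0, "az": -0.7},
  {"tx": 0, "ty": 0, "tz": 0, "ax": 0, "ay": 0, "az": -0.7},
  {"tx": 0, "ty": 0, "tz": 0, "ax": 0, "ay": 0, "az": -0.7},
  {"tx": 0, "ty": 0, "tz": 0, "ax": 0, "ay": 0, "az": 0},
])

```text
t: 6.0
position: [0.464, 0.2458, 0.1418]
ee_rot: [0.6, 0.8, 0.0, 0.0]
wrist_force: [-0.0, -0.2, -2.7]
gripper_width: 0.398
gripper_force: 60.2
```

Run:
```python
from h import *
go(.5161,-.2836,.145,15.9)
print(sense()['gripper_force'],sense()['wrist_force'])
p,d,W=cloud('wrist')
s=sense();T=R.from_quat(s['ee_rot']).as_matrix()
L=(W-s['position'])@T   # tool coords
m=(abs(L[...,1])<.03)&(L[...,2]>-.05)&(L[...,2]<.01)&(abs(L[...,0])<.2)
q=L[m]; print(len(q),np.percentile(q,[0.5,50,99.5],axis=0).round(4))
for a,b in((-.12,-.03),(.03,.12)):
    t=q[(q[:,0]>a)&(q[:,0]<b)]; print(a,len(t),np.percentile(t,[2,50,98],axis=0).round(4) if len(t) else '')
```

```text
t 6.0 pos [0.464  0.2458 0.1418] yaw 16.19 az-units [ 0.   -0.    0.07] shift after turn (units) [-17.45  -3.16  -0.11] now-axes [-17.43  -3.25  -0.11]
60.24561524391174 [-0.0166561  -0.23871031 -2.73747252]
28682 [[-0.0269 -0.0282 -0.0486]
 [ 0.0428  0.0002 -0.0335]
 [ 0.0992  0.0283 -0.0111]]
-0.12 49 [[-0.0358 -0.017  -0.0281]
 [-0.0315 -0.0132 -0.0248]
 [-0.03    0.0177 -0.0213]]
0.03 16777 [[ 0.0318 -0.0162 -0.0361]
 [ 0.0697  0.0002 -0.0335]
 [ 0.0986  0.0165 -0.0232]]
```

Request:
arm_command([
  {"tx": -0.5, "ty": -0.09, "tz": 0, "ax": 0, "ay": 0, "az": 0.07},
  {"tx": -0.95, "ty": -0.175, "tz": 0, "ax": 0, "ay": 0, "az": 0},
  {"tx": -0.95, "ty": -0.175, "tz": 0, "ax": 0, "ay": 0, "az": 0},
  {"tx": -0.95, "ty": -0.175, "tz": 0, "ax": 0, "ay": 0, "az": 0},
  {"tx": -0.95, "ty": -0.175, "tz": 0, "ax": 0, "ay": 0, "az": 0},
  {"tx": -0.95, "ty": -0.175, "tz": 0, "ax": 0, "ay": 0, "az": 0},
  {"tx": -0.95, "ty": -0.175, "tz": 0, "ax": 0, "ay": 0, "az": 0},
  {"tx": -0.95, "ty": -0.175, "tz": 0, "ax": 0, "ay": 0, "az": 0},
  {"tx": -0.95, "ty": -0.175, "tz": 0, "ax": 0, "ay": 0, "az": 0},
  {"tx": -0.95, "ty": -0.175, "tz": 0, "ax": 0, "ay": 0, "az": 0},
  {"tx": -0.95, "ty": -0.175, "tz": 0, "ax": 0, "ay": 0, "az": 0},
  {"tx": -0.95, "ty": -0.175, "tz": 0, "ax": 0, "ay": 0, "az": 0},
  {"tx": -0.95, "ty": -0.175, "tz": 0, "ax": 0, "ay": 0, "az": 0},
  {"tx": -0.95, "ty": -0.175, "tz": 0, "ax": 0, "ay": 0, "az": 0},
  {"tx": -0.95, "ty": -0.175, "tz": 0, "ax": 0, "ay": 0, "az": 0},
  {"tx": -0.95, "ty": -0.175, "tz": 0, "ax": 0, "ay": 0, "az": 0},
  {"tx": -0.95, "ty": -0.175, "tz": 0, "ax": 0, "ay": 0, "az": 0},
  {"tx": -0.95, "ty": -0.175, "tz": 0, "ax": 0, "ay": 0, "az": 0},
  {"tx": -0.8, "ty": -0.1, "tz": 0, "ax": 0, "ay": 0, "az": 0},
])

```text
t: 7.95
position: [0.515, -0.2858, 0.1412]
ee_rot: [0.604, 0.797, -0.0, -0.0]
wrist_force: [0.7, 0.6, -3.0]
gripper_width: 0.4
gripper_force: 60.2
```

Request:
arm_command([
  {"tx": 0, "ty": 0, "tz": 0, "ax": 0, "ay": 0, "az": 0},
  {"tx": 0, "ty": 0, "tz": 0, "ax": 0, "ay": 0, "az": 0},
])

```text
t: 8.15
position: [0.515, -0.2842, 0.141]
ee_rot: [0.604, 0.797, -0.0, -0.001]
wrist_force: [-0.6, 0.4, -2.6]
gripper_width: 0.4
gripper_force: 60.2
```

Run:
```python
from h import *
go(.5161,-.2836,.0333,15.9)
p,d,W=cloud('wrist'); cv2.imwrite('pics/w3.png',p[:,:,::-1])
def rect(n,m):
    q=W[m];r=cv2.minAreaRect((q[:,:2]*1000).astype(np.float32)); print(n,len(q),r)
# points in the rest frame (from top camera)
a=np.radians(15.9);c=W-[.5498,-.274,0];X=c[...,0]*np.cos(a)+c[...,1]*np.sin(a);Y=-c[...,0]*np.sin(a)+c[...,1]*np.cos(a);Z=W[...,2]
for lo,hi in((-.06,-.04),(-.03,-.01),(.0,.02),(.03,.05),(.05,.07)):
    f=(Y>lo)&(Y<hi)&(Z>.036)&(Z<.047)&(X>.02)&(X<.07)
    if f.sum()>20: print('fence',lo,f.sum(),np.percentile(X[f],[3,97]).round(4))
f=(Z>.015)&(Z<.063)&(X<-.005)&(X>-.08)&(abs(Y)<.09)
for nm,g in(('+',f&(Y>.03)),('-',f&(Y<-.03))):
    if g.sum()>20: print(nm,g.sum(),np.percentile(Y[g],[2,10,90,98]).round(4),np.percentile(X[g],[2,98]).round(4))
g=(Z>.009)&(Z<.015)&(abs(X)<.075)&(abs(Y)<.1);print('deck',np.percentile(X[g],[1,99]).round(4),np.percentile(Y[g],[1,99]).round(4))
```

```text
t 8.15 pos [ 0.515  -0.2842  0.141 ] yaw 15.73 az-units [-0.01 -0.01 -0.04] shift after turn (units) [0.01 0.04 3.59] now-axes [0.01 0.04 3.59]
fence -0.06 333 [0.0393 0.0526]
fence -0.03 375 [0.0392 0.0528]
fence 0.0 405 [0.0392 0.0526]
fence 0.03 448 [0.0391 0.0525]
fence 0.05 494 [0.0392 0.0524]
+ 107 [0.057  0.0586 0.0746 0.0761] [-0.0724 -0.0693]
deck [0.0035 0.0646] [-0.0747  0.0828]
```

View pics/w3.png

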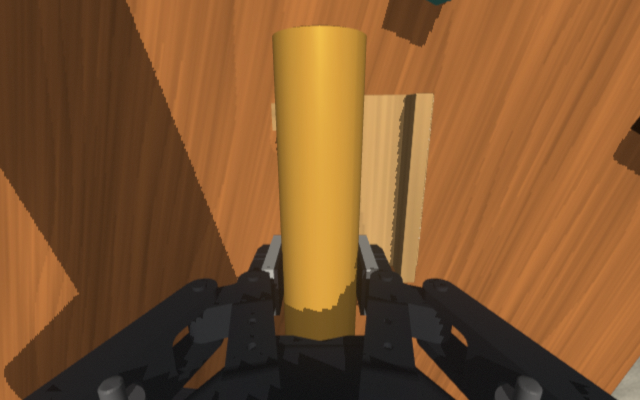

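The tube, from (319,30) to (319,335), is held directly over the rest, and the fence edge at x≈415 px fits the estimated pose. Lowering.

Request:
arm_command([
  {"tx": 0.01, "ty": 0.04, "tz": 0.5, "ax": 0, "ay": 0, "az": -0.04},
  {"tx": 0, "ty": 0, "tz": 0.6, "ax": 0, "ay": 0, "az": 0},
  {"tx": 0, "ty": 0, "tz": 0.6, "ax": 0, "ay": 0, "az": 0},
  {"tx": 0, "ty": 0, "tz": 0.5, "ax": 0, "ay": 0, "az": 0},
  {"tx": 0, "ty": 0, "tz": 0.4, "ax": 0, "ay": 0, "az": 0},
  {"tx": 0, "ty": 0, "tz": 0.3, "ax": 0, "ay": 0, "az": 0},
  {"tx": 0, "ty": 0, "tz": 0.2, "ax": 0, "ay": 0, "az": 0},
  {"tx": 0, "ty": 0, "tz": 0.2, "ax": 0, "ay": 0, "az": 0},
  {"tx": 0, "ty": 0, "tz": 0.1, "ax": 0, "ay": 0, "az": 0},
  {"tx": 0, "ty": 0, "tz": 0, "ax": 0, "ay": 0, "az": 0},
  {"tx": 0, "ty": 0, "tz": 0, "ax": 0, "ay": 0, "az": 0},
])

```text
t: 9.3
position: [0.5172, -0.2832, 0.0396]
ee_rot: [0.602, 0.799, 0.0, 0.0]
wrist_force: [0.2, 1.0, -2.8]
gripper_width: 0.403
gripper_force: 60.3
```

Request:
arm_command([
  {"tx": 0, "ty": -0.03, "tz": 0.06, "ax": 0, "ay": 0, "az": 0},
  {"tx": 0, "ty": 0, "tz": 0.06, "ax": 0, "ay": 0, "az": 0},
  {"tx": 0, "ty": 0, "tz": 0.06, "ax": 0, "ay": 0, "az": 0},
  {"tx": 0, "ty": 0, "tz": 0, "ax": 0, "ay": 0, "az": 0},
])

```text
t: 9.7
position: [0.5162, -0.2834, 0.0345]
ee_rot: [0.602, 0.799, 0.0, 0.0]
wrist_force: [-3.6, 2.1, 11.0]
gripper_width: 0.405
gripper_force: 61.8
```

Request:
arm_command([
  {"tx": 0, "ty": 0, "tz": 0, "ax": 0, "ay": 0, "az": 0},
  {"tx": 0, "ty": 0, "tz": 0, "ax": 0, "ay": 0, "az": 0},
  {"tx": 0, "ty": 0, "tz": 0, "ax": 0, "ay": 0, "az": 0},
  {"tx": 0, "ty": 0, "tz": 0, "ax": 0, "ay": 0, "az": 0},
  {"tx": 0, "ty": 0, "tz": 0, "ax": 0, "ay": 0, "az": 0},
  {"tx": 0, "ty": 0, "tz": 0, "ax": 0, "ay": 0, "az": 0},
  {"tx": 0, "ty": 0, "tz": 0, "ax": 0, "ay": 0, "az": 0},
  {"tx": 0, "ty": 0, "tz": 0, "ax": 0, "ay": 0, "az": 0},
], jaw=-1)

```text
t: 10.5
position: [0.5161, -0.2833, 0.0339]
ee_rot: [0.602, 0.799, -0.0, -0.0]
wrist_force: [-0.4, 0.0, -0.3]
gripper_width: 0.994
gripper_force: 0.0
```

Request:
arm_command([
  {"tx": 0, "ty": 0, "tz": -0.4, "ax": 0, "ay": 0, "az": 0},
  {"tx": 0, "ty": 0, "tz": -0.7, "ax": 0, "ay": 0, "az": 0},
  {"tx": 0, "ty": 0, "tz": -0.9, "ax": 0, "ay": 0, "az": 0},
  {"tx": 0, "ty": 0, "tz": -0.9, "ax": 0, "ay": 0, "az": 0},
  {"tx": 0, "ty": 0, "tz": -0.9, "ax": 0, "ay": 0, "az": 0},
  {"tx": 0, "ty": 0, "tz": 0, "ax": 0, "ay": 0, "az": 0},
])

```text
t: 11.1
position: [0.5179, -0.2844, 0.1523]
ee_rot: [0.602, 0.799, 0.0, 0.003]
wrist_force: [0.5, -0.3, -0.3]
gripper_width: 0.997
gripper_force: 0.0
```

Run:
```python
from h import *
p,d,W=cloud('wrist')
a=np.radians(15.9);c=W-[.5498,-.274,0];X=c[...,0]*np.cos(a)+c[...,1]*np.sin(a);Y=-c[...,0]*np.sin(a)+c[...,1]*np.cos(a);Z=W[...,2]
m=(Z>.055)&(Z<.08)&(X>-.06)&(X<-.01)&(abs(Y)<.12)
r=cv2.minAreaRect((np.stack([X[m],Y[m]],-1)*1000).astype(np.float32));print(m.sum(),r,np.percentile(Z[m],98), np.percentile(Y[m],[.5,99.5]))
go(.4842,.0131,.145,83.4)
```

```text
9992 ((-38.35243606567383, -0.6264266967773438), (43.14573287963867, 201.6394500732422), 0.048952363431453705) 0.07063706461574239 [-0.0990037   0.09910873]
t 11.15 pos [ 0.5172 -0.284   0.1505] yaw 16.02 az-units [ 1.000e-02  6.000e-02 -1.685e+01] shift after turn (units) [2.23 9.71 0.18] now-axes [9.82 1.67 0.16]
```

The tube is home. Next is the chock.

Request:
arm_command([
  {"tx": 0, "ty": 0, "tz": 0, "ax": 0, "ay": 0, "az": -0.991},
  {"tx": 0, "ty": 0, "tz": 0, "ax": 0, "ay": 0, "az": -0.991},
  {"tx": 0, "ty": 0, "tz": 0, "ax": 0, "ay": 0, "az": -0.991},
  {"tx": 0, "ty": 0, "tz": 0, "ax": 0, "ay": 0, "az": -0.991},
  {"tx": 0, "ty": 0, "tz": 0, "ax": 0, "ay": 0, "az": -0.991},
  {"tx": 0, "ty": 0, "tz": 0, "ax": 0, "ay": 0, "az": -0.991},
  {"tx": 0, "ty": 0, "tz": 0, "ax": 0, "ay": 0, "az": -0.991},
  {"tx": 0, "ty": 0, "tz": 0, "ax": 0, "ay": 0, "az": -0.991},
  {"tx": 0, "ty": 0, "tz": 0, "ax": 0, "ay": 0, "az": -0.991},
  {"tx": 0, "ty": 0, "tz": 0, "ax": 0, "ay": 0, "az": -0.991},
  {"tx": 0, "ty": 0, "tz": 0, "ax": 0, "ay": 0, "az": -0.991},
  {"tx": 0, "ty": 0, "tz": 0, "ax": 0, "ay": 0, "az": -0.991},
  {"tx": 0, "ty": 0, "tz": 0, "ax": 0, "ay": 0, "az": -0.991},
  {"tx": 0, "ty": 0, "tz": 0, "ax": 0, "ay": 0, "az": -0.991},
  {"tx": 0, "ty": 0, "tz": 0, "ax": 0, "ay": 0, "az": -0.991},
  {"tx": 0, "ty": 0, "tz": 0, "ax": 0, "ay": 0, "az": -0.991},
  {"tx": 0, "ty": 0, "tz": 0, "ax": 0, "ay": 0, "az": -0.991},
])

```text
t: 12.85
position: [0.5156, -0.2829, 0.1472]
ee_rot: [0.056, 0.998, 0.0, -0.001]
wrist_force: [-0.1, 1.0, -1.0]
gripper_width: 1.002
gripper_force: 0.0
```

Request:
arm_command([
  {"tx": 0.223, "ty": 0.971, "tz": 0, "ax": 0, "ay": 0, "az": 0},
  {"tx": 0.223, "ty": 0.971, "tz": 0, "ax": 0, "ay": 0, "az": 0},
  {"tx": 0.223, "ty": 0.971, "tz": 0, "ax": 0, "ay": 0, "az": 0},
  {"tx": 0.223, "ty": 0.971, "tz": 0, "ax": 0, "ay": 0, "az": 0},
  {"tx": 0.223, "ty": 0.971, "tz": 0, "ax": 0, "ay": 0, "az": 0},
  {"tx": 0.223, "ty": 0.971, "tz": 0, "ax": 0, "ay": 0, "az": 0},
  {"tx": 0.223, "ty": 0.971, "tz": 0, "ax": 0, "ay": 0, "az": 0},
  {"tx": 0.223, "ty": 0.971, "tz": 0, "ax": 0, "ay": 0, "az": 0},
  {"tx": 0.223, "ty": 0.971, "tz": 0, "ax": 0, "ay": 0, "az": 0},
  {"tx": 0.223, "ty": 0.971, "tz": 0, "ax": 0, "ay": 0, "az": 0},
  {"tx": 0, "ty": 0, "tz": 0, "ax": 0, "ay": 0, "az": 0},
  {"tx": 0, "ty": 0, "tz": 0, "ax": 0, "ay": 0, "az": 0},
])

```text
t: 14.05
position: [0.4827, 0.0142, 0.1476]
ee_rot: [0.057, 0.998, -0.0, -0.0]
wrist_force: [0.3, -0.7, -0.1]
gripper_width: 0.998
gripper_force: 0.0
```

Run:
```python
from h import *
p,d,W=cloud('wrist'); cv2.imwrite('pics/w4.png',p[:,:,::-1])
m=(W[...,2]>.054)&(W[...,2]<.066)&(abs(W[...,0]-.484)<.05)&(abs(W[...,1]-.013)<.05)
r=cv2.minAreaRect((W[m][:,:2]*1000).astype(np.float32));print(m.sum(),r)
go(.4842,.0131,.0193,83.4)
```

```text
4235 ((485.0443115234375, 12.745195388793945), (56.017574310302734, 53.89854431152344), 83.60810852050781)
t 14.1 pos [0.4829 0.0136 0.1476] yaw 83.45 az-units [-0.   -0.01  0.01] shift after turn (units) [-0.04 -0.01  4.28] now-axes [-0.05 -0.01  4.28]
```

View pics/w4.png

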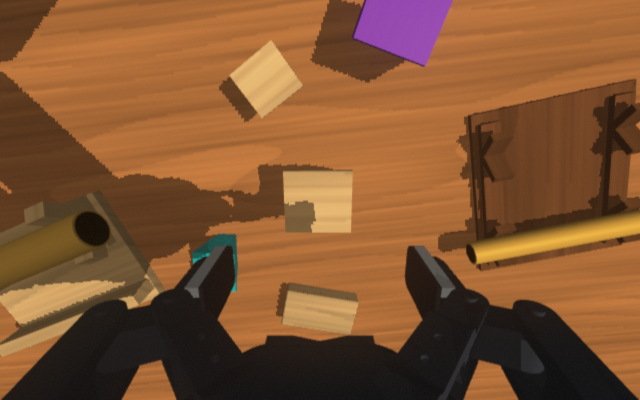

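The chock's top is at (318,201), square to the fingers. The teal block at (215,262) stays clear of them. Down and grip.

Request:
arm_command([
  {"tx": -0.07, "ty": -0.02, "tz": 0.7, "ax": 0, "ay": 0, "az": 0},
  {"tx": 0, "ty": 0, "tz": 0.7, "ax": 0, "ay": 0, "az": 0},
  {"tx": 0, "ty": 0, "tz": 0.7, "ax": 0, "ay": 0, "az": 0},
  {"tx": 0, "ty": 0, "tz": 0.7, "ax": 0, "ay": 0, "az": 0},
  {"tx": 0, "ty": 0, "tz": 0.7, "ax": 0, "ay": 0, "az": 0},
  {"tx": 0, "ty": 0, "tz": 0.5, "ax": 0, "ay": 0, "az": 0},
  {"tx": 0, "ty": 0, "tz": 0.25, "ax": 0, "ay": 0, "az": 0},
  {"tx": 0, "ty": 0, "tz": 0, "ax": 0, "ay": 0, "az": 0},
  {"tx": 0, "ty": 0, "tz": 0, "ax": 0, "ay": 0, "az": 0},
])

```text
t: 15.0
position: [0.4854, 0.0125, 0.0207]
ee_rot: [0.058, 0.998, -0.0, 0.0]
wrist_force: [-0.2, -0.3, 1.0]
gripper_width: 0.999
gripper_force: 0.0
```

Request:
arm_command([
  {"tx": 0, "ty": 0, "tz": 0, "ax": 0, "ay": 0, "az": 0},
  {"tx": 0, "ty": 0, "tz": 0, "ax": 0, "ay": 0, "az": 0},
  {"tx": 0, "ty": 0, "tz": 0, "ax": 0, "ay": 0, "az": 0},
  {"tx": 0, "ty": 0, "tz": 0, "ax": 0, "ay": 0, "az": 0},
  {"tx": 0, "ty": 0, "tz": 0, "ax": 0, "ay": 0, "az": 0},
  {"tx": 0, "ty": 0, "tz": 0, "ax": 0, "ay": 0, "az": 0},
  {"tx": 0, "ty": 0, "tz": 0, "ax": 0, "ay": 0, "az": 0},
  {"tx": 0, "ty": 0, "tz": 0, "ax": 0, "ay": 0, "az": 0},
], jaw=1)

```text
t: 15.8
position: [0.4856, 0.0129, 0.0212]
ee_rot: [0.057, 0.998, -0.0, 0.001]
wrist_force: [-1.4, -2.7, 10.1]
gripper_width: 0.648
gripper_force: 62.1
```

Run:
```python
from h import *
a=np.radians(15.9);x=.5498+.011*np.cos(a);y=-.274+.011*np.sin(a);print(x,y)
go(x,y,.14,105.9)
```

```text
0.5603791544050413 -0.27098644859438326
t 15.8 pos [0.4856 0.0129 0.0212] yaw 83.42 az-units [-0.    0.02 -5.62] shift after turn (units) [ 0.2  -9.78 -3.96] now-axes [-3.57 -9.11 -3.96]
```

Request:
arm_command([
  {"tx": 0, "ty": 0, "tz": -0.3, "ax": 0, "ay": 0, "az": 0},
  {"tx": 0, "ty": 0, "tz": -0.6, "ax": 0, "ay": 0, "az": 0},
  {"tx": 0, "ty": 0, "tz": -0.7, "ax": 0, "ay": 0, "az": -0.8},
  {"tx": 0, "ty": 0, "tz": -0.7, "ax": 0, "ay": 0, "az": -0.8},
  {"tx": 0, "ty": 0, "tz": -0.7, "ax": 0, "ay": 0, "az": -0.8},
  {"tx": 0, "ty": 0, "tz": -0.7, "ax": 0, "ay": 0, "az": -0.8},
  {"tx": 0, "ty": 0, "tz": -0.3, "ax": 0, "ay": 0, "az": -0.8},
  {"tx": 0, "ty": 0, "tz": 0, "ax": 0, "ay": 0, "az": -0.8},
  {"tx": 0, "ty": 0, "tz": 0, "ax": 0, "ay": 0, "az": -0.8},
  {"tx": 0, "ty": 0, "tz": 0, "ax": 0, "ay": 0, "az": 0},
])

```text
t: 16.8
position: [0.4852, 0.013, 0.1412]
ee_rot: [-0.138, 0.99, -0.0, 0.0]
wrist_force: [0.1, 0.5, -0.8]
gripper_width: 0.65
gripper_force: 63.9
```

Request:
arm_command([
  {"tx": 0.02, "ty": -0.5, "tz": 0, "ax": 0, "ay": 0, "az": 0},
  {"tx": 0.02, "ty": -0.9, "tz": 0, "ax": 0, "ay": 0, "az": 0},
  {"tx": 0.02, "ty": -0.9, "tz": 0, "ax": 0, "ay": 0, "az": 0},
  {"tx": 0.02, "ty": -0.9, "tz": 0, "ax": 0, "ay": 0, "az": 0},
  {"tx": 0.02, "ty": -0.9, "tz": 0, "ax": 0, "ay": 0, "az": 0},
  {"tx": 0.02, "ty": -0.9, "tz": 0, "ax": 0, "ay": 0, "az": 0},
  {"tx": 0.02, "ty": -0.9, "tz": 0, "ax": 0, "ay": 0, "az": 0},
  {"tx": 0.02, "ty": -0.9, "tz": 0, "ax": 0, "ay": 0, "az": 0},
  {"tx": 0.02, "ty": -0.9, "tz": 0, "ax": 0, "ay": 0, "az": 0},
  {"tx": 0.02, "ty": -0.9, "tz": 0, "ax": 0, "ay": 0, "az": 0},
  {"tx": 0, "ty": -0.8, "tz": 0, "ax": 0, "ay": 0, "az": 0},
  {"tx": 0, "ty": -0.38, "tz": 0, "ax": 0, "ay": 0, "az": 0},
  {"tx": 0, "ty": 0, "tz": 0, "ax": 0, "ay": 0, "az": 0},
  {"tx": 0, "ty": 0, "tz": 0, "ax": 0, "ay": 0, "az": 0},
])

```text
t: 18.2
position: [0.5587, -0.2706, 0.1402]
ee_rot: [-0.137, 0.991, 0.0, -0.0]
wrist_force: [-0.8, 0.2, -1.4]
gripper_width: 0.648
gripper_force: 63.9
```

Run:
```python
from h import *
go(.5604,-.2710,.0332,105.9); print(sense()['gripper_force'])
p,d,W=cloud('wrist'); cv2.imwrite('pics/w5.png',p[:,:,::-1])
s=sense();T=R.from_quat(s['ee_rot']).as_matrix();L=(W-s['position'])@T
m=(abs(L[...,1])<.026)&(abs(L[...,0])<.04)&(L[...,2]>-.06)&(L[...,2]<-.02)
q=L[m];print(len(q),np.percentile(q,[2,50,98],axis=0).round(4))
```

```text
t 18.2 pos [ 0.5587 -0.2706  0.1402] yaw 105.75 az-units [ 0.01 -0.01 -0.04] shift after turn (units) [-0.05 -0.03  3.57] now-axes [-0.05 -0.03  3.57]
63.90174311469309
14451 [[-0.0214 -0.025  -0.0396]
 [ 0.0065 -0.0001 -0.0385]
 [ 0.0272  0.0251 -0.0262]]
```

View pics/w5.png

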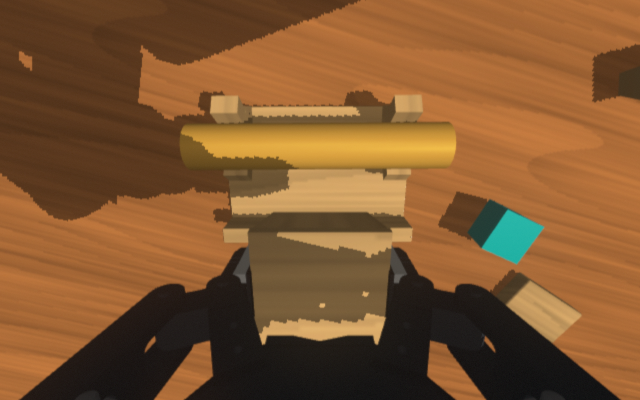

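The tube lies across both cradles, from (182,145) to (455,145). The chock is held upright at (320,280) and square to the tube. Lowering into the slot.

Request:
arm_command([
  {"tx": -0.05, "ty": -0.03, "tz": 0.5, "ax": 0, "ay": 0, "az": -0.04},
  {"tx": 0, "ty": 0, "tz": 0.6, "ax": 0, "ay": 0, "az": 0},
  {"tx": 0, "ty": 0, "tz": 0.6, "ax": 0, "ay": 0, "az": 0},
  {"tx": 0, "ty": 0, "tz": 0.5, "ax": 0, "ay": 0, "az": 0},
  {"tx": 0, "ty": 0, "tz": 0.4, "ax": 0, "ay": 0, "az": 0},
  {"tx": 0, "ty": 0, "tz": 0.3, "ax": 0, "ay": 0, "az": 0},
  {"tx": 0, "ty": 0, "tz": 0.2, "ax": 0, "ay": 0, "az": 0},
  {"tx": 0, "ty": 0, "tz": 0.2, "ax": 0, "ay": 0, "az": 0},
  {"tx": 0, "ty": 0, "tz": 0.1, "ax": 0, "ay": 0, "az": 0},
  {"tx": 0, "ty": 0, "tz": 0, "ax": 0, "ay": 0, "az": 0},
  {"tx": 0, "ty": 0, "tz": 0, "ax": 0, "ay": 0, "az": 0},
])

```text
t: 19.35
position: [0.5612, -0.2716, 0.0387]
ee_rot: [-0.139, 0.99, -0.0, 0.0]
wrist_force: [0.8, -0.3, -1.3]
gripper_width: 0.646
gripper_force: 63.9
```

Request:
arm_command([
  {"tx": 0, "ty": 0, "tz": 0.05, "ax": 0, "ay": 0, "az": 0},
  {"tx": 0, "ty": 0, "tz": 0.05, "ax": 0, "ay": 0, "az": 0},
  {"tx": 0, "ty": 0, "tz": 0, "ax": 0, "ay": 0, "az": 0},
])

```text
t: 19.65
position: [0.5609, -0.2714, 0.0353]
ee_rot: [-0.139, 0.99, 0.0, -0.0]
wrist_force: [0.8, 0.6, -2.0]
gripper_width: 0.645
gripper_force: 63.9
```

Request:
arm_command([
  {"tx": 0, "ty": 0, "tz": 0.04, "ax": 0, "ay": 0, "az": 0},
  {"tx": 0, "ty": 0, "tz": 0.03, "ax": 0, "ay": 0, "az": 0},
  {"tx": 0, "ty": 0, "tz": 0, "ax": 0, "ay": 0, "az": 0},
])

```text
t: 19.95
position: [0.561, -0.2715, 0.0333]
ee_rot: [-0.139, 0.99, -0.0, 0.0]
wrist_force: [-0.5, 0.4, 0.6]
gripper_width: 0.646
gripper_force: 64.1
```

Touching the deck. Release and retreat.

Request:
arm_command([
  {"tx": 0, "ty": 0, "tz": 0.01, "ax": 0, "ay": 0, "az": 0},
  {"tx": 0, "ty": 0, "tz": 0, "ax": 0, "ay": 0, "az": 0},
  {"tx": 0, "ty": 0, "tz": 0, "ax": 0, "ay": 0, "az": 0},
  {"tx": 0, "ty": 0, "tz": 0, "ax": 0, "ay": 0, "az": 0},
  {"tx": 0, "ty": 0, "tz": 0, "ax": 0, "ay": 0, "az": 0},
  {"tx": 0, "ty": 0, "tz": 0, "ax": 0, "ay": 0, "az": 0},
  {"tx": 0, "ty": 0, "tz": 0, "ax": 0, "ay": 0, "az": 0},
  {"tx": 0, "ty": 0, "tz": 0, "ax": 0, "ay": 0, "az": 0},
], jaw=-1)

```text
t: 20.75
position: [0.561, -0.2715, 0.033]
ee_rot: [-0.139, 0.99, -0.0, 0.0]
wrist_force: [0.2, 0.4, 0.1]
gripper_width: 1.001
gripper_force: 0.0
```

Request:
arm_command([
  {"tx": 0, "ty": 0, "tz": -0.3, "ax": 0, "ay": 0, "az": 0},
  {"tx": 0, "ty": 0, "tz": -0.6, "ax": 0, "ay": 0, "az": 0},
  {"tx": 0, "ty": 0, "tz": -0.9, "ax": 0, "ay": 0, "az": 0},
  {"tx": 0, "ty": 0, "tz": -0.9, "ax": 0, "ay": 0, "az": 0},
  {"tx": 0, "ty": 0, "tz": -0.9, "ax": 0, "ay": 0, "az": 0},
  {"tx": 0, "ty": 0, "tz": -0.6, "ax": 0, "ay": 0, "az": 0},
  {"tx": 0, "ty": 0, "tz": 0, "ax": 0, "ay": 0, "az": 0},
  {"tx": 0, "ty": 0, "tz": 0, "ax": 0, "ay": 0, "az": 0},
])

```text
t: 21.55
position: [0.561, -0.2715, 0.1595]
ee_rot: [-0.139, 0.99, -0.0, 0.0]
wrist_force: [0.3, -0.4, -0.2]
gripper_width: 0.997
gripper_force: 0.0
```

Run:
```python
from h import *
p,d,W=cloud('wrist'); cv2.imwrite('pics/w6.png',p[:,:,::-1])
a=np.radians(15.9);c=W-[.5498,-.274,0];X=c[...,0]*np.cos(a)+c[...,1]*np.sin(a);Y=-c[...,0]*np.sin(a)+c[...,1]*np.cos(a);Z=W[...,2]
def rect(m): print(m.sum(),cv2.minAreaRect((np.stack([X[m],Y[m]],-1)*1000).astype(np.float32)),np.percentile(Z[m],[5,50,95]).round(4))
rect((Z>.066)&(Z<.08)&(X>-.0145)&(X<.05)&(abs(Y)<.05))
rect((Z>.062)&(Z<.08)&(X>-.06)&(X<-.02)&(abs(Y)<.12))
print(sense()['t'],sense()['position'])
```

```text
4120 ((12.137447357177734, -0.2624473571777344), (56.17574691772461, 52.830543518066406), 89.76685333251953) [0.0709 0.0719 0.073 ]
9077 ((-35.206871032714844, -0.14781951904296875), (29.688249588012695, 200.23435974121094), 0.014807596802711487) [0.0634 0.0683 0.0704]
21.6 [ 0.56063026 -0.27128754  0.15867696]
```

View pics/w6.png

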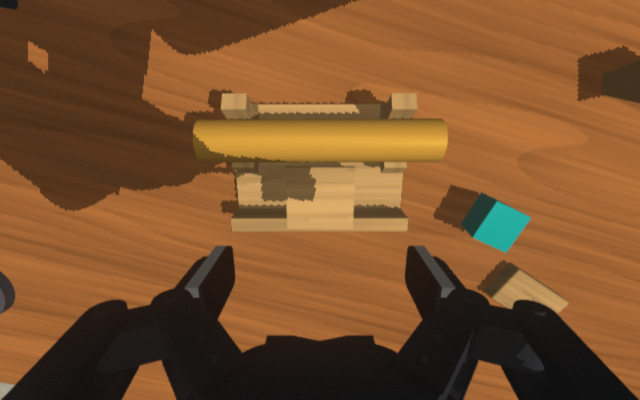

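The tube is home at (320,140) and the chock stands in the slot at (320,198), upright and square, with the gripper clear of both.

```bash
python3 -c "
from cell import *
print(finish_job())"
```

```text
the job is handed in; nothing more can be done
None
```

The job is handed in: by the last wrist-camera measurement the thick tube is home in both V-cradles and the wedge stands upright in the slot, each within about 1 mm of target. The thin tube was not touched, and about 22 s of the 56 s were used; no verdict was returned.

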